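# Tilt-test sealed modules and reject the one with a loose core

## Task

Test the three sealed modules in the tilt tester one after another, from left to right: press either end tab of the nest down to its stop for about half a second, then let go. If the module is sound the nest rocks back level; if something loose inside has slid, the nest stays down, and you reject that module by throwing the lever in front of its nest fully over towards the nest. Leave the levers of the sound modules where they are, every nest as it comes to rest, and all three modules in their nests.

Things in the scene. Friction and masses are not known exactly. Their poses are not given: they have to be found in the camera images.
- stand: The tilt tester: a fixed grey base plate, 270 mm deep (x) by 400 mm wide (y), 12 mm thick, carrying three rocking nests side by side, 120 mm apart, and a lever in front of each. Origin on the bench surface below the pivot of the middle nest; its x axis points from the levers to the nests and on to the back, y to the left, z up.
- nest_left: Left rocking nest (left is +y): aluminium tray 156 x 70 mm on a pivot along y, holding a sealed module 89 x 61 x 20 mm between low lips, its top 11 mm above the pivot. Origin mid-pivot, 59 mm above the bench; x to the rear end, z up when level. Rocks 0.2 rad either way to a stop against a weak centring spring (0.14 N m/rad); all start level and the modules look alike.
- tab_left (a point): Top centre of the front press tab of the left nest: ribbed black rubber, 26 mm (x) by 60 mm (y), 63 mm in front of the pivot, 6 mm below it; a like tab at the rear. At the stop it is about 12 mm lower; 1 N is enough. One second after letting go, a nest with a sound module is within 0.09 rad of level; one with a loose core slid to the low end stays down at more than 0.14 rad.
- lever_left (a joint): Reject lever in front of the left nest, rad: 0 = leaning 0.6 rad to the front (not rejected), 1.2 = fully over, leaning 0.6 rad to the nest (rejected). Starts at 0 to 0.1, needs about 1.2 N at the knob (0.06 N m), stays where it is left. Hinge along y, 130 mm in front of the nest's pivot, 30 mm above the bench.
- lever_left_tip (a point): Centre of the round black knob (24 mm across) at the top of the left lever, 55 mm from its hinge; below the knob a bare steel rod 10 mm thick, free down to 45 mm above the bench.
- nest_middle: Middle rocking nest (left is +y): aluminium tray 156 x 70 mm on a pivot along y, holding a sealed module 89 x 61 x 20 mm between low lips, its top 11 mm above the pivot. Origin mid-pivot, 59 mm above the bench; x to the rear end, z up when level. Rocks 0.2 rad either way to a stop against a weak centring spring (0.14 N m/rad); all start level and the modules look alike.
- tab_middle (a point): Top centre of the front press tab of the middle nest: ribbed black rubber, 26 mm (x) by 60 mm (y), 63 mm in front of the pivot, 6 mm below it; a like tab at the rear. At the stop it is about 12 mm lower; 1 N is enough. One second after letting go, a nest with a sound module is within 0.09 rad of level; one with a loose core slid to the low end stays down at more than 0.14 rad.
- lever_middle (a joint): Reject lever in front of the middle nest, rad: 0 = leaning 0.6 rad to the front (not rejected), 1.2 = fully over, leaning 0.6 rad to the nest (rejected). Starts at 0 to 0.1, needs about 1.2 N at the knob (0.06 N m), stays where it is left. Hinge along y, 130 mm in front of the nest's pivot, 30 mm above the bench.
- lever_middle_tip (a point): Centre of the round black knob (24 mm across) at the top of the middle lever, 55 mm from its hinge; below the knob a bare steel rod 10 mm thick, free down to 45 mm above the bench.
- nest_right: Right rocking nest (left is +y): aluminium tray 156 x 70 mm on a pivot along y, holding a sealed module 89 x 61 x 20 mm between low lips, its top 11 mm above the pivot. Origin mid-pivot, 59 mm above the bench; x to the rear end, z up when level. Rocks 0.2 rad either way to a stop against a weak centring spring (0.14 N m/rad); all start level and the modules look alike.
- tab_right (a point): Top centre of the front press tab of the right nest: ribbed black rubber, 26 mm (x) by 60 mm (y), 63 mm in front of the pivot, 6 mm below it; a like tab at the rear. At the stop it is about 12 mm lower; 1 N is enough. One second after letting go, a nest with a sound module is within 0.09 rad of level; one with a loose core slid to the low end stays down at more than 0.14 rad.
- lever_right (a joint): Reject lever in front of the right nest, rad: 0 = leaning 0.6 rad to the front (not rejected), 1.2 = fully over, leaning 0.6 rad to the nest (rejected). Starts at 0 to 0.1, needs about 1.2 N at the knob (0.06 N m), stays where it is left. Hinge along y, 130 mm in front of the nest's pivot, 30 mm above the bench.
- lever_right_tip (a point): Centre of the round black knob (24 mm across) at the top of the right lever, 55 mm from its hinge; below the knob a bare steel rod 10 mm thick, free down to 45 mm above the bench.

How it is judged:
On the way, in this order (a step that is already met when the one before it is completed fails the run):
1. the left nest has been pressed down, tilted more than 0.14 rad for 0.2 s (angle between nest_left's own z axis and vertical above 0.14 rad), for 0.2 s.
2. the middle nest has been pressed down, tilted more than 0.14 rad for 0.2 s (angle between nest_middle's own z axis and vertical above 0.14 rad), for 0.2 s.
3. the right nest has been pressed down, tilted more than 0.14 rad for 0.2 s (angle between nest_right's own z axis and vertical above 0.14 rad), for 0.2 s.
At the end, for the whole second after the job is handed in: Each nest still carries its module and is at rest: either it stays down (more than 0.14 rad) and its lever is fully over (more than 0.95 of 1.2 rad), or it is level (within 0.09 rad) and its lever is still at the front (less than 0.35 rad) (((angle between nest_left's own z axis and vertical above 0.14 rad and value of joint lever_left above 0.95 rad) or (angle between nest_left's own z axis and vertical below 0.09 rad and value of joint lever_left below 0.35 rad)) and contact force between each of nest_left, nest_middle, nest_right and anything else above 2 N and angular speed of each of nest_left, nest_middle, nest_right below 0.1 rad/s and ((angle between nest_middle's own z axis and vertical above 0.14 rad and value of joint lever_middle above 0.95 rad) or (angle between nest_middle's own z axis and vertical below 0.09 rad and value of joint lever_middle below 0.35 rad)) and ((angle between nest_right's own z axis and vertical above 0.14 rad and value of joint lever_right above 0.95 rad) or (angle between nest_right's own z axis and vertical below 0.09 rad and value of joint lever_right below 0.35 rad))); the robot touches nothing.
It also fails if it takes over 61 s, if anything falls off the work surface, if the arm or the gripper's body presses on something with over 40 N, if the wrist force passes 120 N, or if a joint passes its speed limit or range.

## Robot

A 6-joint arm with a two-finger parallel gripper is mounted at the origin on a cart in front of the work surface, level with it; the furniture and walls round the work are solid. World frame = base frame: x ahead of the robot, y to its left, z up, the work surface at z = 0. Lengths are in m, angles in rad, forces in N, time in s.
With the tool pointing down it reaches from about 0.375 to 0.9 m from the base axis. Payload 3.1 kg.
Tool frame: the origin (TCP) lies at the very end of the fingers, on their centre line; the grasp point (between the pads) lies 19 mm behind it; z points along the fingers, y is the direction in which the jaws open and shut (so a half turn about z gives the same grasp; the last joint's range is limited). The gripper opens to 87 mm and grips with 3 to 60 N. Pads are 19 mm wide; open, the fingers measure 117 mm over their backs; the gripper's body (75 mm by 190 mm) begins 51 mm behind the grasp point.
Start: joints at [0.959, 0.527, 1.433, -0, 1.181, -0.178], TCP at [0.263, 0.567, 0.223] pointing down, gripper open.
Joint ranges: [-3.08, 3.08], [-0.75, 2.2], [0.22, 2.44], [-1.43, 4.57], [0, 2.65], [-2.85, 2.85]. Speed limits (rad/s): [2.79, 2.79, 3.14, 3.14, 3.14, 3.14].

## Interface

Orientations are given as a unit quaternion [x, y, z, w].
In Python, from rig import robot gives the robot as it stands.
- The arm moves only by the tool arm_command, never from a script. Its argument "targets" is a list of rows, each a list of 5 numbers: the shift along the tool's x, y, z in cm, then the turn about the tool's z in rad, then the finger opening in cm, from 0 to 8.7. In form: [[dx, dy, dz, spin, hand], ...]. A call has 1 to 5 rows; each row is the pose to reach, as a shift and turn from the pose commanded when the call began, along the tool's axes at that moment; what a row does not reach only later rows make up. A row lasts 1/8 s, in which the tool goes at most 62.5 mm and 10.7 degrees, less where a joint would pass 70% of its speed; a pose out of reach is approached as far as the arm can. A call with a gripper value outside its range is refused whole. The fingers move at their own pace and stop on an object; "newtons" is the grip in N (left out, the last holds). Time passes only in rows, so rows that repeat a pose let the fingers close. It gives the time, the measured TCP pose, the force and the opening at its end, in the units of the state.
- robot.get_obs(): the state, without advancing time (a new reading comes with each control period).
- robot.camera(name): name is "side" or "top"; returns (picture, depth): 480x640x3 uint8, red, green, blue; 480x640 float32, m along the optical axis (not along the pixel's ray), 0 where there is no reading.
- robot.camera_model(name): a dict with "mtx" (3x3 intrinsics, pixels), "k1" (the pictures are not rectified: a ray, as slopes to the right and down, at radius r is drawn at 1 + k1 r^2 times it, then the intrinsics apply), "extrinsics" (4x4, takes a point from world to camera coordinates). Camera axes: x right, y up, looking along -z (the intrinsics and any distortion apply to the point x, -y, -z); pixel columns grow to the right and rows downward; lengths in m; the calibration is good to about 2 mm. A picture is of the moment at which its call begins. camera_model takes no time and is no camera call.
- robot.hand_in(): hands the job in, once; it reports no verdict.
The state is a dict: "time": time; "q": joint angles; "joint_velocities": joint speeds; "joint_torque": joint torques, N m; "position": TCP position; "tool_rot": TCP orientation; "ft_force": force on the tool from outside, world axes, zero at the start; "moment": the same for the moment, N m; "grip_width": finger opening in m.
Only numpy, scipy, OpenCV 4.12 (cv2) and the standard library are available. Lean on these libraries where they do the work, as an engineer would, in place of code of your own. Each camera call takes 0.05 s, during which the arm holds its last target.

## Working session

There is one attempt and no reset: what is moved stays moved. The work goes in short steps, Python scripts to look and compute and a tool call to move; the robot and the scene stay as the last step left them, time stands still between calls to the robot, and variables do not carry over. Pictures are saved under pics/ and viewed, and the job is handed in when it is done.

Besides the shell and the picture viewer there is one more tool, called after "Request:" by a JSON object that holds its "api" and its "payload", one argument or row to a line. arm_command: Moves the arm, as the interface text tells. Its arguments: {"type":"object","properties":{"targets":{"type":"array","items":{"type":"array","items":{"type":"number"}}},"newtons":{"type":"number"}},"required":["targets"]}

```bash
mkdir -p pics; ls; python3 - <<'E'
from rig import robot
import cv2, numpy as np
print(robot.get_obs())
for n in ("side","top"):
    im,d=robot.camera(n); m=robot.camera_model(n); print(n,m)
    cv2.imwrite(f"pics/{n}0.png",im[...,::-1]); np.save(f"{n}0.npy",d)
E
```

```text
pics
{'time': 0.0, 'q': array([ 9.58494411e-01,  5.28437376e-01,  1.43390956e+00, -1.21848912e-05,
        1.18138918e+00, -1.78476384e-01]), 'joint_velocities': array([-4.07067492e-04, -1.32165431e-03,  1.09171133e-03, -7.24123542e-04,
        5.82759975e-06, -1.47826627e-03]), 'joint_torque': array([ 5.49205542e-04, -4.40044534e+01, -1.76595086e+01,  6.31902739e-02,
        5.81898505e-02, -1.56964766e-04]), 'position': array([0.26224953, 0.56650881, 0.22158702]), 'tool_rot': array([ 2.15213376e-01,  9.76566462e-01, -9.91213820e-04, -4.07596762e-04]), 'ft_force': array([0.34942449, 1.07153143, 0.03488198]), 'moment': array([ 0.01058325, -0.04796809, -0.01670135]), 'grip_width': 0.0872297146200341}
side {'mtx': array([[502.82324624,   0.        , 328.59475842],
       [  0.        , 502.82324624, 252.10506815],
       [  0.        ,   0.        ,   1.        ]]), 'k1': -0.09418009622597599, 'extrinsics': array([[ 0.89131391, -0.45334631, -0.00605277, -0.52018433],
       [ 0.22311135,  0.42695419,  0.87631698, -0.1666625 ],
       [-0.39469081, -0.78242395,  0.48169692, -0.70082215],
       [ 0.        ,  0.        ,  0.        ,  1.        ]])}
top {'mtx': array([[436.97985845,   0.        , 318.15754447],
       [  0.        , 436.97985845, 243.19030158],
       [  0.        ,   0.        ,   1.        ]]), 'k1': -0.09029590481824899, 'extrinsics': array([[-0.02393763, -0.99966423,  0.00992074, -0.05085966],
       [ 0.98557524, -0.0219349 ,  0.16781031, -0.56365689],
       [-0.16753635,  0.01379461,  0.98576938, -0.83355836],
       [ 0.        ,  0.        ,  0.        ,  1.        ]])}
```

View pics/side0.png

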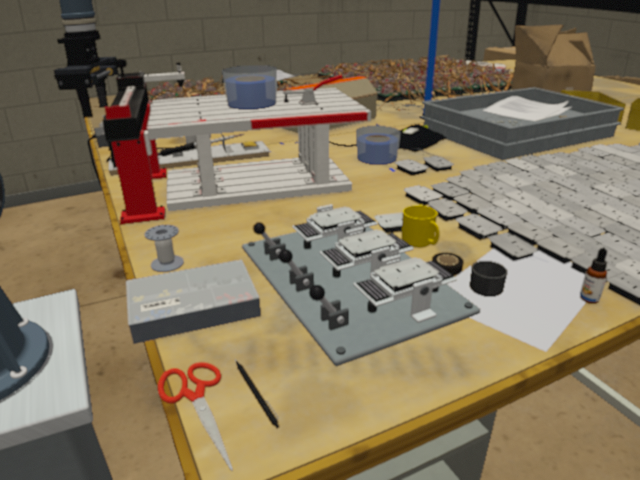

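View pics/top0.png

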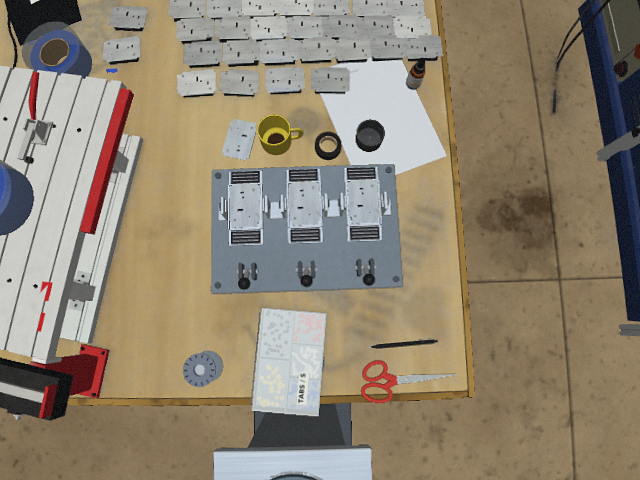

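```bash
cat > h.py <<'E'
import numpy as np, cv2
from rig import robot
M={n:robot.camera_model(n) for n in("side","top")}
def ray(n,u,v):
    m=M[n];K=m["mtx"]
    xd,yd=(u-K[0,2])/K[0,0],(v-K[1,2])/K[1,1]
    s=cv2.undistortPoints(np.array([[[u,v]]],float),K,np.array([m["k1"],0,0,0.])).ravel()
    E=m["extrinsics"];R=E[:3,:3]
    return -R.T@E[:3,3], R.T@np.array([s[0],-s[1],-1.])
def atz(n,u,v,z):
    o,d=ray(n,u,v); return o+d*(z-o[2])/d[2]
def dep(n,D,u,v):
    o,d=ray(n,u,v); return o+d*D[int(round(v)),int(round(u))]
def tri(a,b):
    (o1,d1),(o2,d2)=ray("side",*a),ray("top",*b)
    A=np.stack([d1,-d2],1);t=np.linalg.lstsq(A,o2-o1,rcond=None)[0]
    p,q=o1+t[0]*d1,o2+t[1]*d2
    return (p+q)/2,np.linalg.norm(p-q)
def proj(n,P):
    m=M[n];E=m["extrinsics"];P=np.atleast_2d(P)
    c=P@E[:3,:3].T+E[:3,3]; c=c*[1,-1,-1]
    return cv2.projectPoints(c,np.zeros(3),np.zeros(3),m["mtx"],np.array([m["k1"],0,0,0.]))[0][:,0]
E
python3 - <<'E'
from h import *
a=cv2.imread("pics/side0.png")[190:370,230:490];b=cv2.imread("pics/top0.png")[155:305,200:415]
cv2.imwrite("pics/sz.png",cv2.resize(a,None,fx=3,fy=3,interpolation=2));cv2.imwrite("pics/tz.png",cv2.resize(b,None,fx=3.7,fy=3.7,interpolation=2))
D=np.load("top0.npy");S=np.load("side0.npy")
for s,t in [((259,228),(244,283)),((286,256),(306,281)),((317,293),(369,280))]:
    print(tri(s,t),dep("top",D,*t),dep("side",S,*s))
for c in [(212,169),(396,164),(403,286),(212,293)]: print(atz("top",*c,.012))
for c in [(217,174),(388,169),(396,281),(217,288)]: print(dep("top",D,*c))
for n in M: print(n,ray(n,320,240)[0])
E
```

```text
(array([0.48271478, 0.08081804, 0.07818702]), np.float64(0.00024103838294397078)) [0.48179355 0.07876842 0.09093873] [0.47978011 0.07219045 0.08257347]
(array([ 0.48501806, -0.03865458,  0.07809068]), np.float64(0.0019044095968614003)) [ 0.48313742 -0.03853611  0.08988015] [ 0.4831492  -0.04608998  0.08241479]
(array([ 0.48356348, -0.15984096,  0.07713182]), np.float64(0.0007070595611832472)) [ 0.48267612 -0.15883778  0.08393059] [ 0.48041428 -0.16737119  0.08257616]
[0.73724842 0.16261556 0.012     ]
[ 0.74008768 -0.23859458  0.012     ]
[ 0.47425956 -0.2385428   0.012     ]
[0.4688155  0.15771598 0.012     ]
[0.72326428 0.14991796 0.01861744]
[ 0.72607654 -0.21884885  0.02009076]
[ 0.4847715  -0.22375954  0.01541933]
[0.47901295 0.14756972 0.01122924]
side [ 0.22422376 -0.71300643  0.4804845 ]
top [ 0.41465749 -0.05170772  0.91678831]
```

View pics/sz.png

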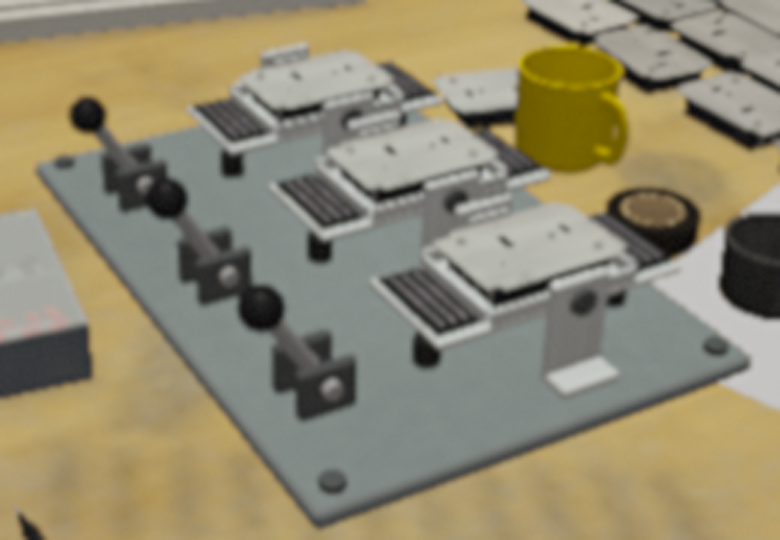

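View pics/tz.png

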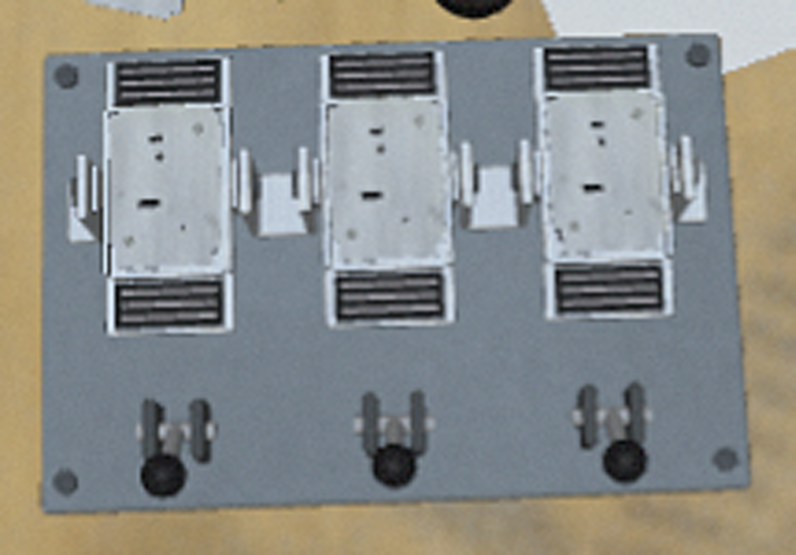

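```bash
python3 - <<'E'
from h import *
D=np.load("top0.npy");S=np.load("side0.npy")
for s,t in [((307.3,230.7),(245.4,236.9)),((337.7,257.3),(304.9,235)),((374.7,291),(364.9,232.8))]:
    print(tri(s,t), atz("top",*t,.053))
for c in [(20,390),(55,380),(90,370),(100,350),(80,280),(110,150),(60,330),(290,360),(200,370),(10,370),(10,200)]: print(c,dep("top",D,*c).round(3))
print(proj("top",[[.262,.5665,.2216],[.262,.5665,.3]]),proj("side",[[.262,.5665,.2216],[.262,.5665,.3]]))
for c in [(80,75),(127,100),(130,170),(75,20),(200,110),(250,75)]: print("side",c,dep("side",S,*c).round(3))
E
```

```text
(array([0.57894873, 0.08252256, 0.04956983]), np.float64(0.0015719398782225874)) [0.57755375 0.08225072 0.053     ]
(array([ 0.58072231, -0.03805916,  0.05021993]), np.float64(0.003039983938081915)) [ 0.57876119 -0.03753582  0.053     ]
(array([ 0.58217758, -0.15941756,  0.05027266]), np.float64(0.0022124072471972063)) [ 0.58062485 -0.15860243  0.053     ]
(20, 390) [0.31  0.398 0.258]
(55, 380) [0.325 0.348 0.246]
(90, 370) [0.317 0.398 0.04 ]
(100, 350) [0.355 0.391 0.012]
(80, 280) [0.499 0.434 0.027]
(110, 150) [0.707 0.296 0.211]
(60, 330) [0.4   0.377 0.188]
(290, 360) [ 0.332 -0.003  0.036]
(200, 370) [0.319 0.168 0.061]
(10, 370) [0.339 0.424 0.247]
(10, 200) [0.604 0.426 0.275]
[[-57.4719958  412.89857646]
 [-95.142371   421.38840406]] [[ 95.46984691 111.81899282]
 [ 88.752208    77.68381374]]
side (80, 75) [0.243 0.471 0.321]
side (127, 100) [0.33  0.488 0.254]
side (130, 170) [0.303 0.406 0.12 ]
side (75, 20) [0.255 0.532 0.427]
side (200, 110) [0.493 0.496 0.21 ]
side (250, 75) [0.601 0.425 0.291]
```

Request:
{"api": "arm_command", "payload": {
  "targets": [
    [0,0,-6,0,0],
    [0,0,-11,0,0],
    [-5,-3.2,-11,-0.15,0],
    [-10,-6.4,-11,-0.3,0],
    [-15,-9.5,-11,-0.445,0]
  ],
  "newtons": 20
}}

```text
time: 0.72
position: [0.3592, 0.4163, 0.3323]
tool_rot: [-0.008, 1.0, -0.0, -0.0]
ft_force: [0.5, -0.6, 0.4]
grip_width: 0.0448
```

```bash
cat >> h.py <<'E'
def go(x,y,z,yaw=None):
    "shift in tool cm to world target"
    from scipy.spatial.transform import Rotation as Ro
    o=robot.get_obs();R=Ro.from_quat(o["tool_rot"]).as_matrix()
    print("t",round(o["time"],2),"pos",o["position"].round(4),"tooly ang",np.degrees(np.arctan2(R[1,1],R[0,1])).round(1),"F",o["ft_force"].round(1))
    print("shift cm",(R.T@(np.array([x,y,z])-o["position"])*100).round(2))
E
python3 -c "
from h import *
go(.576,.082,.33)"
```

```text
t 0.72 pos [0.3592 0.4163 0.3323] tooly ang 91.0 F [ 0.5 -0.6  0.4]
shift cm [-21.11 -33.79   0.24]
```

Request:
{"api": "arm_command", "payload": {
  "targets": [
    [-3,-5,0,0,0],
    [-6,-10,0,0,0],
    [-9,-15,0,0,0],
    [-12,-20,0,0,0],
    [-15,-25,0,0,0]
  ]
}}

```text
time: 1.35
position: [0.5121, 0.1679, 0.3322]
tool_rot: [-0.006, 1.0, 0.0, -0.0]
ft_force: [1.1, 0.2, 0.1]
grip_width: 0.0018
```

```bash
python3 -c "
from h import *
go(.576,.082,.1)"
```

```text
t 1.35 pos [0.5121 0.1679 0.3322] tooly ang 90.6 F [1.1 0.2 0.1]
shift cm [-6.31 -8.66 23.22]
```

Request:
{"api": "arm_command", "payload": {
  "targets": [
    [-3.1,-4.3,2,0,0],
    [-6.2,-8.6,4,0,0],
    [-6.2,-8.6,10,0,0],
    [-6.2,-8.6,16,0,0],
    [-6.2,-8.6,22,0,0]
  ]
}}

```text
time: 1.98
position: [0.5745, 0.0839, 0.1106]
tool_rot: [-0.005, 1.0, 0.0, 0.0]
ft_force: [1.0, 0.1, -0.0]
grip_width: 0.0001
```

Request:
{"api": "arm_command", "payload": {
  "targets": [
    [0,0,2,0,0],
    [0,0,4,0,0],
    [0,0,4,0,0]
  ]
}}

```text
time: 2.35
position: [0.5729, 0.0843, 0.0707]
tool_rot: [-0.006, 1.0, 0.0, -0.002]
ft_force: [-0.0, -0.1, 1.3]
grip_width: 0.0003
```

```bash
python3 - <<'E'
from h import *
go(.576,.082,.037)
for n in M:
    im,_=robot.camera(n); c=im[190:370,230:490] if n=="side" else im[120:305,180:415]
    cv2.imwrite(f"pics/{n}1.png",cv2.resize(c[...,::-1],None,fx=3,fy=3,interpolation=2))
E
```

```text
t 2.35 pos [0.5729 0.0843 0.0707] tooly ang 90.6 F [-0.  -0.1  1.3]
shift cm [-0.32 -0.23  3.36]
```

View pics/side1.png

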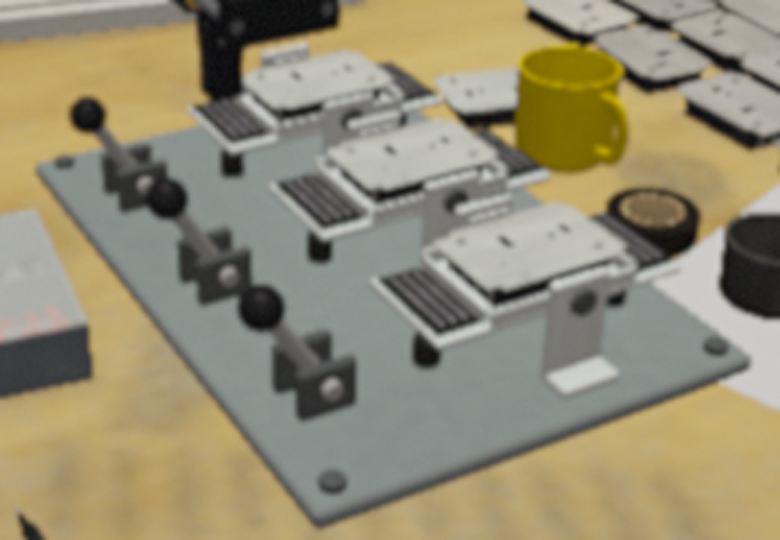

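View pics/top1.png

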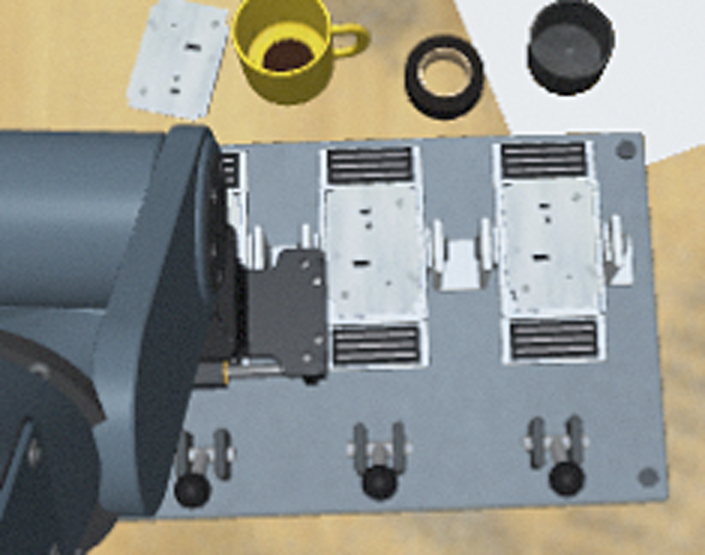

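Request:
{"api": "arm_command", "payload": {
  "targets": [
    [-0.2,0,1.6,0,0],
    [-0.2,0,2.2,0,0],
    [-0.2,0,2.7,0,0]
  ]
}}

```text
time: 2.82
position: [0.5768, 0.0843, 0.0453]
tool_rot: [-0.006, 1.0, -0.0, 0.0]
ft_force: [-0.4, -0.4, -0.7]
grip_width: 0.0001
```

Request:
{"api": "arm_command", "payload": {
  "targets": [
    [0,0,0.2,0,0],
    [0,0,0.4,0,0]
  ]
}}

```text
time: 3.08
position: [0.5769, 0.0843, 0.0418]
tool_rot: [-0.006, 1.0, -0.0, 0.0]
ft_force: [-1.6, 0.1, 8.9]
grip_width: 0.0001
```

```bash
python3 - <<'E'
from h import *
go(.576,.082,.037)
im,_=robot.camera("side"); c=im[190:370,230:490]
cv2.imwrite(f"pics/side2.png",cv2.resize(c[...,::-1],None,fx=3,fy=3,interpolation=2))
E
```

```text
t 3.08 pos [0.5769 0.0843 0.0418] tooly ang 90.6 F [-1.6  0.1  8.9]
shift cm [ 0.09 -0.23  0.48]
```

View pics/side2.png

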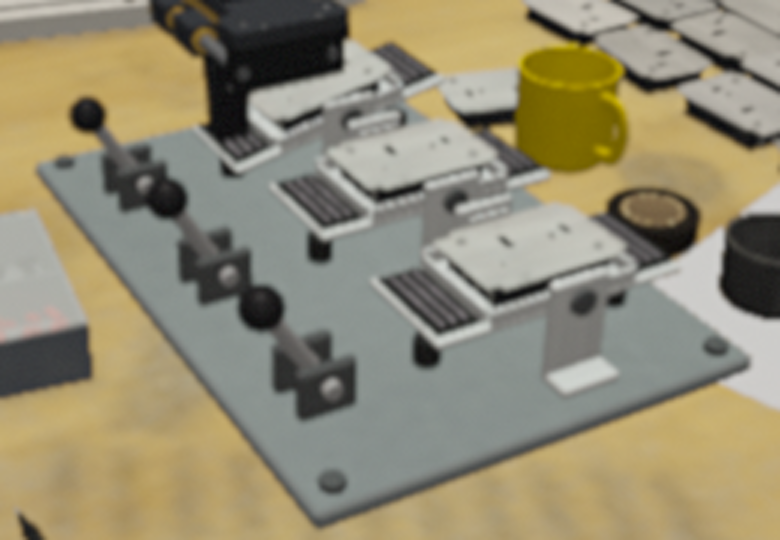

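Request:
{"api": "arm_command", "payload": {
  "targets": [
    [0,0,0,0,0],
    [0,0,0,0,0],
    [0,0,0,0,0],
    [0,0,0,0,0]
  ]
}}

```text
time: 3.62
position: [0.5769, 0.0843, 0.042]
tool_rot: [-0.006, 1.0, -0.0, 0.0]
ft_force: [-0.4, -0.6, 5.5]
grip_width: 0.0006
```

Request:
{"api": "arm_command", "payload": {
  "targets": [
    [0,0,-1.5,0,0],
    [0,0,-5,0,0],
    [0,-6,-7,0,0],
    [0,-12.1,-7,0,0],
    [0,-12.1,-7,0,0]
  ]
}}

```text
time: 4.25
position: [0.5789, -0.0411, 0.1126]
tool_rot: [-0.003, 1.0, -0.001, 0.001]
ft_force: [1.1, -0.3, 0.3]
grip_width: 0.0004
```

Request:
{"api": "arm_command", "payload": {
  "targets": [
    [0,0,0,0,0],
    [0,0,0,0,0],
    [0,0,0,0,0],
    [0,0,0,0,0],
    [0,0,0,0,0]
  ]
}}

```text
time: 4.88
position: [0.5779, -0.0362, 0.1115]
tool_rot: [-0.006, 1.0, 0.0, -0.0]
ft_force: [1.1, -1.0, -0.7]
grip_width: 0.0004
```

```bash
python3 - <<'E'
from h import *
go(.578,-.038,.037)
im,_=robot.camera("side"); c=im[190:370,230:490]
cv2.imwrite(f"pics/side3.png",cv2.resize(c[...,::-1],None,fx=3,fy=3,interpolation=2))
E
```

```text
t 4.88 pos [ 0.5779 -0.0362  0.1115] tooly ang 90.7 F [ 1.1 -1.  -0.7]
shift cm [-0.   -0.18  7.45]
```

View pics/side3.png

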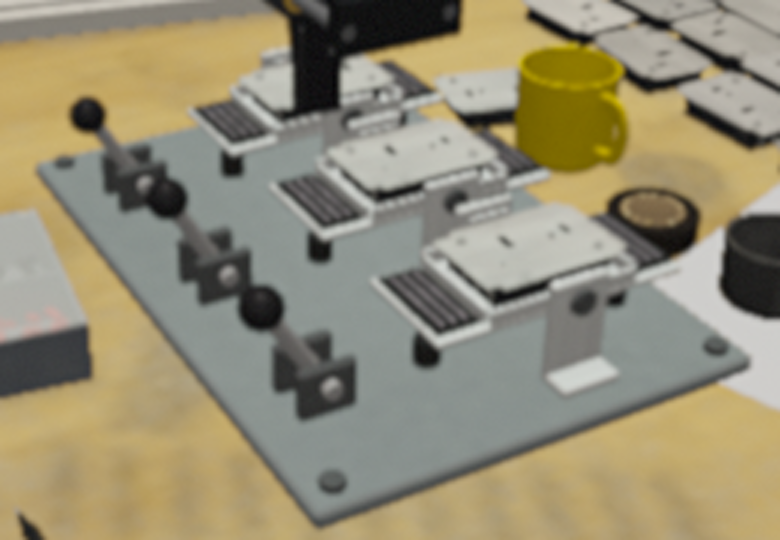

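Request:
{"api": "arm_command", "payload": {
  "targets": [
    [0,-0.2,4.5,0,0],
    [0,-0.2,5.6,0,0],
    [0,-0.2,6.4,0,0],
    [0,-0.2,6.9,0,0],
    [0,-0.2,7.2,0,0]
  ]
}}

```text
time: 5.55
position: [0.579, -0.0388, 0.0415]
tool_rot: [-0.006, 1.0, -0.0, 0.001]
ft_force: [-4.1, 0.9, 22.2]
grip_width: 0.0003
```

Request:
{"api": "arm_command", "payload": {
  "targets": [
    [0,0,0,0,0],
    [0,0,0,0,0],
    [0,0,0,0,0],
    [0,0,0,0,0]
  ]
}}

```text
time: 6.05
position: [0.5788, -0.0388, 0.0419]
tool_rot: [-0.006, 1.0, -0.0, 0.001]
ft_force: [-1.2, 0.3, 9.4]
grip_width: 0.0007
```

```bash
python3 - <<'E'
from h import *
go(.578,-.038,.037)
im,_=robot.camera("side"); c=im[190:370,230:490]
cv2.imwrite(f"pics/side4.png",cv2.resize(c[...,::-1],None,fx=3,fy=3,interpolation=2))
E
```

```text
t 6.05 pos [ 0.5788 -0.0388  0.0419] tooly ang 90.7 F [-1.2  0.3  9.4]
shift cm [0.08 0.09 0.49]
```

View pics/side4.png

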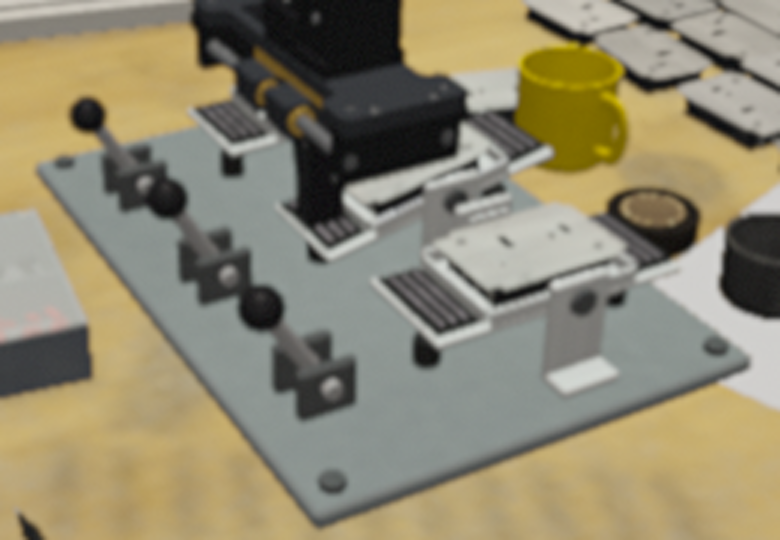

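Request:
{"api": "arm_command", "payload": {
  "targets": [
    [0,0,-1.5,0,0],
    [0,0,-5,0,0],
    [0,-6,-7,0,0],
    [0,-12,-7,0,0],
    [0,-12,-7,0,0]
  ]
}}

```text
time: 6.72
position: [0.5809, -0.1639, 0.1114]
tool_rot: [-0.003, 1.0, -0.002, 0.002]
ft_force: [-0.4, -0.1, -0.2]
grip_width: 0.0007
```

Request:
{"api": "arm_command", "payload": {
  "targets": [
    [0,0,0,0,0],
    [0,0,0,0,0],
    [0,0,0,0,0],
    [0,0,0,0,0],
    [0,0,0,0,0]
  ]
}}

```text
time: 7.35
position: [0.5794, -0.1582, 0.1095]
tool_rot: [-0.006, 1.0, 0.0, -0.0]
ft_force: [0.3, -0.6, -0.5]
grip_width: 0.0005
```

```bash
python3 - <<'E'
from h import *
go(.5795,-.159,.037)
im,_=robot.camera("side"); c=im[190:370,230:490]
cv2.imwrite(f"pics/side5.png",cv2.resize(c[...,::-1],None,fx=3,fy=3,interpolation=2))
E
```

```text
t 7.35 pos [ 0.5794 -0.1582  0.1095] tooly ang 90.7 F [ 0.3 -0.6 -0.5]
shift cm [-0.01 -0.08  7.25]
```

View pics/side5.png

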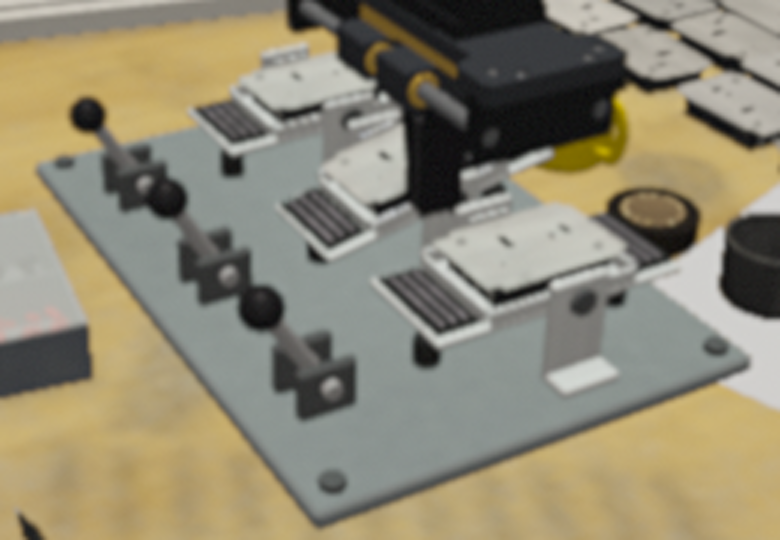

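Request:
{"api": "arm_command", "payload": {
  "targets": [
    [0,-0.1,4.3,0,0],
    [0,-0.1,5.4,0,0],
    [0,-0.1,6.2,0,0],
    [0,-0.1,6.6,0,0],
    [0,-0.1,6.9,0,0]
  ]
}}

```text
time: 8.02
position: [0.5802, -0.16, 0.0416]
tool_rot: [-0.006, 1.0, -0.0, 0.001]
ft_force: [-2.1, 1.2, 15.6]
grip_width: 0.0007
```

Request:
{"api": "arm_command", "payload": {
  "targets": [
    [0,0,0,0,0],
    [0,0,0,0,0],
    [0,0,0,0,0],
    [0,0,0,0,0]
  ]
}}

```text
time: 8.52
position: [0.5802, -0.16, 0.042]
tool_rot: [-0.006, 1.0, -0.0, 0.001]
ft_force: [-0.2, 1.7, 6.0]
grip_width: 0.0009
```

```bash
python3 - <<'E'
from h import *
go(.5795,-.159,.037)
im,_=robot.camera("side"); c=im[190:370,230:490]
cv2.imwrite(f"pics/side6.png",cv2.resize(c[...,::-1],None,fx=3,fy=3,interpolation=2))
E
```

```text
t 8.53 pos [ 0.5802 -0.16    0.042 ] tooly ang 90.6 F [-0.2  1.7  6. ]
shift cm [0.07 0.1  0.5 ]
```

View pics/side6.png

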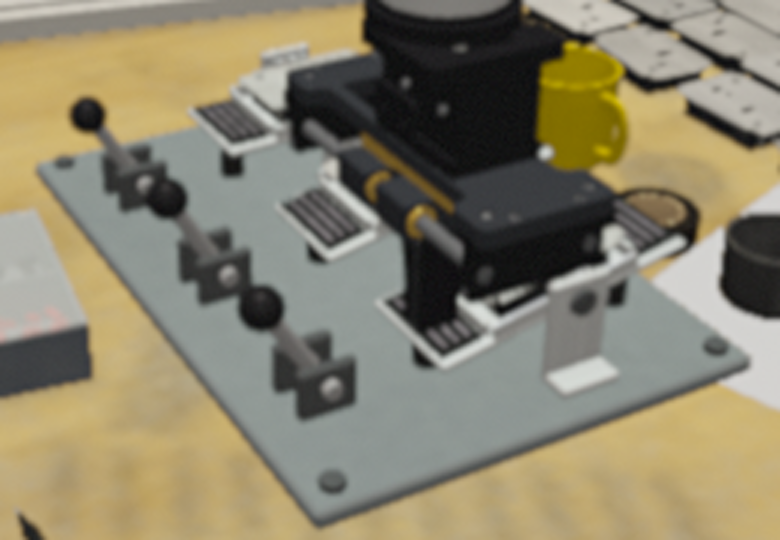

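Request:
{"api": "arm_command", "payload": {
  "targets": [
    [0,0,-1.5,0,0],
    [0,0,-6,0,0],
    [4,4,-9,0,0],
    [8,8,-9,0,0],
    [12,12,-9,0,0]
  ]
}}

```text
time: 9.2
position: [0.4573, -0.0403, 0.1319]
tool_rot: [-0.005, 1.0, -0.0, 0.001]
ft_force: [0.1, -0.4, 0.8]
grip_width: 0.0005
```

Request:
{"api": "arm_command", "payload": {
  "targets": [
    [3,0,0,0,0],
    [3,0,0,0,0],
    [3,0,0,0,0],
    [3,0,0,0,0],
    [3,0,0,0,0]
  ]
}}

```text
time: 9.82
position: [0.4291, -0.0419, 0.1305]
tool_rot: [-0.005, 1.0, -0.0, 0.0]
ft_force: [0.8, 0.3, -0.6]
grip_width: 0.0004
```

```bash
python3 - <<'E'
from h import *
go(.43,-.0395,.064)
im,_=robot.camera("side"); c=im[190:370,230:490]
cv2.imwrite(f"pics/side7.png",cv2.resize(c[...,::-1],None,fx=3,fy=3,interpolation=2))
E
```

```text
t 9.82 pos [ 0.4291 -0.0419  0.1305] tooly ang 90.6 F [ 0.8  0.3 -0.6]
shift cm [-0.09  0.24  6.65]
```

View pics/side7.png

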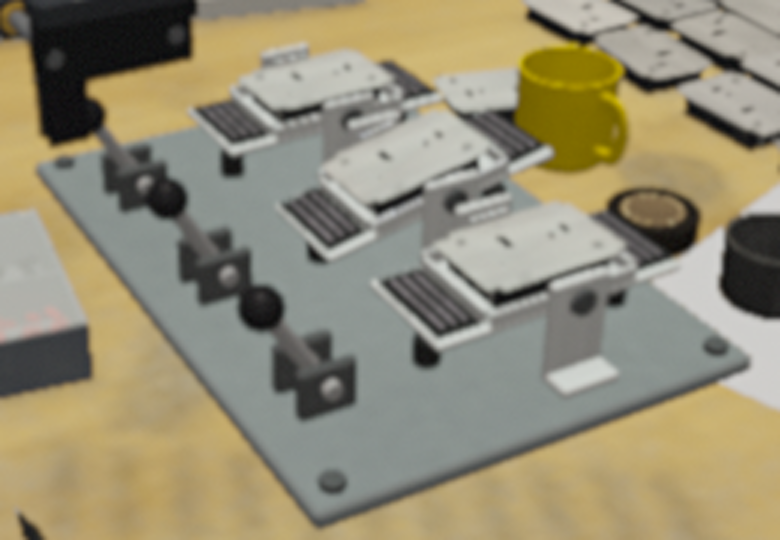

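Request:
{"api": "arm_command", "payload": {
  "targets": [
    [0,0.25,4,0,0],
    [0,0.25,6.6,0,0],
    [0,0.25,6.6,0,0],
    [0,0.25,6.6,0,0]
  ]
}}

```text
time: 10.38
position: [0.4285, -0.0391, 0.0649]
tool_rot: [-0.006, 1.0, -0.0, 0.0]
ft_force: [0.1, -0.3, -0.7]
grip_width: 0.0004
```

Request:
{"api": "arm_command", "payload": {
  "targets": [
    [-2,0,0,0,0],
    [-3.5,0,0,0,0],
    [-5,0,0,0,0],
    [-6.5,0,0,0,0],
    [-8,0,0,0,0]
  ]
}}

```text
time: 11.0
position: [0.509, -0.0378, 0.0646]
tool_rot: [-0.006, 1.0, 0.0, 0.0]
ft_force: [-2.0, 0.6, -0.6]
grip_width: 0.0006
```

Request:
{"api": "arm_command", "payload": {
  "targets": [
    [-0.5,0,0,0,0],
    [-1,0,0,0,0],
    [-1,0,0,0,0]
  ]
}}

```text
time: 11.38
position: [0.5183, -0.038, 0.0645]
tool_rot: [-0.006, 1.0, -0.0, 0.0]
ft_force: [-0.5, 0.4, 0.4]
grip_width: 0.0002
```

```bash
python3 - <<'E'
from h import *
go(.522,-.0395,.064)
im,_=robot.camera("side"); c=im[190:370,230:490]
cv2.imwrite(f"pics/side8.png",cv2.resize(c[...,::-1],None,fx=3,fy=3,interpolation=2))
E
```

```text
t 11.38 pos [ 0.5183 -0.038   0.0645] tooly ang 90.6 F [-0.5  0.4  0.4]
shift cm [-0.37 -0.15  0.05]
```

View pics/side8.png

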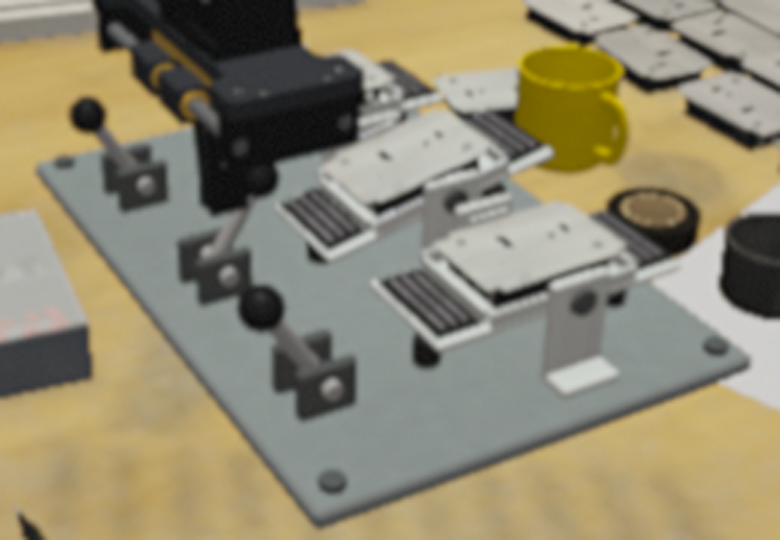

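Request:
{"api": "arm_command", "payload": {
  "targets": [
    [-0.2,0,0,0,0],
    [-0.4,0,0,0,0],
    [-0.4,0,0,0,0]
  ]
}}

```text
time: 11.8
position: [0.5209, -0.0377, 0.0644]
tool_rot: [-0.006, 1.0, 0.0, -0.001]
ft_force: [-4.2, -0.3, 1.3]
grip_width: 0.0004
```

Request:
{"api": "arm_command", "payload": {
  "targets": [
    [-0.15,0,0,0,0],
    [-0.3,0,0,0,0],
    [-0.3,0,0,0,0]
  ]
}}

```text
time: 12.18
position: [0.5213, -0.0375, 0.0641]
tool_rot: [-0.006, 1.0, 0.0, -0.004]
ft_force: [-8.2, -2.6, 2.6]
grip_width: 0.0005
```

Hitting the stop (8 N). Back off, rise, move clear, check.

Request:
{"api": "arm_command", "payload": {
  "targets": [
    [2,0,0,0,0],
    [5,0,0,0,0],
    [8,0,0,0,0],
    [9,0,-5,0,0],
    [9,0,-11,0,0]
  ]
}}

```text
time: 12.8
position: [0.4348, -0.0389, 0.1751]
tool_rot: [-0.005, 1.0, 0.0, -0.0]
ft_force: [2.1, -0.5, 0.6]
grip_width: 0.0004
```

Request:
{"api": "arm_command", "payload": {
  "targets": [
    [0,5,-5,0,0],
    [0,11,-8,0,0],
    [0,17,-8,0,0],
    [0,22,-8,0,0],
    [0,22,-8,0,0]
  ]
}}

```text
time: 13.42
position: [0.4334, 0.1852, 0.2555]
tool_rot: [-0.009, 1.0, 0.001, 0.002]
ft_force: [0.9, -0.5, 0.7]
grip_width: 0.0005
```

```bash
python3 - <<'E'
from h import *
go(.43,-.0395,.1)
for n in M:
    im,_=robot.camera(n); c=im[190:370,230:490] if n=="side" else im[155:305,200:415]
    cv2.imwrite(f"pics/{n}9.png",cv2.resize(c[...,::-1],None,fx=3,fy=3,interpolation=2))
E
```

```text
t 13.43 pos [0.4334 0.1852 0.2555] tooly ang 91.0 F [ 0.9 -0.5  0.7]
shift cm [  0.82 -22.5   15.5 ]
```

View pics/side9.png

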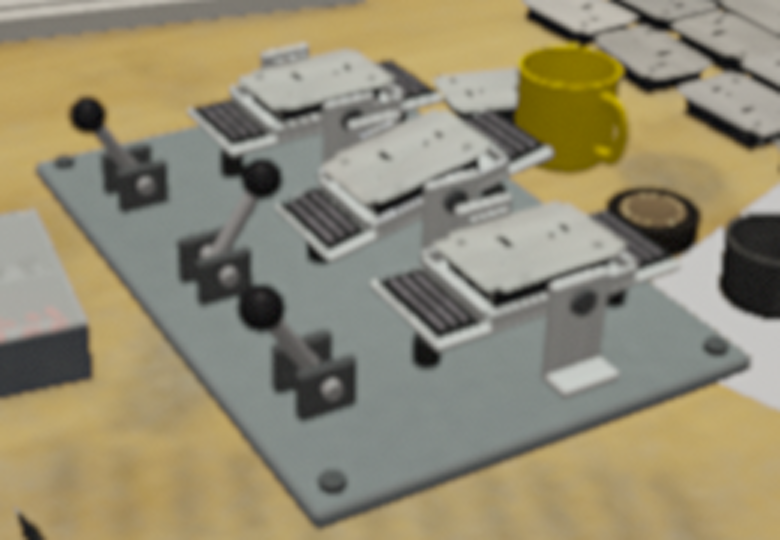

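View pics/top9.png

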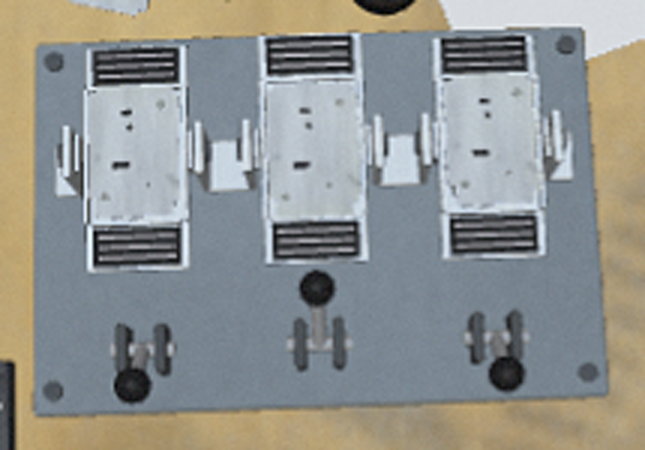

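```bash
python3 - <<'E'
from h import *
p,e=tri((317,249.7),(305.3,251)); print(p,e, np.arctan2(p[0]-.5125,p[2]-.03)+.6)
E
```

```text
[ 0.5428114  -0.03807467  0.07517327] 3.423546864855368e-05 1.1909986421022598
```

Lever at about 1.19 rad, so it is fully over. The arm is clear, so I'm handing in.

```bash
python3 -c "
from rig import robot
print(robot.hand_in())"
```

```text
the job is handed in; nothing more can be done
None
```

I tested the three modules from left to right, holding each front tab at its stop for at least half a second, and handed in at about 13.4 s.

- **Result:** The left and right nests rocked back level, so both modules are sound and I left their levers at the front. The middle nest stayed down, so I rejected that module by throwing its lever over until it hit its stop.
- **Last checks:** The final side and top pictures show the left and right nests level and the middle one down. All three modules are in their nests. The middle knob, measured from both views, puts that lever at about 1.19 of 1.2 rad, and the arm was clear of everything. I judged the nest tilts by eye and did not measure their angles.
- **Forces:** The highest force I read was about 22 N, while pressing the middle tab, so I pressed the right one more gently.

No check failed. Triangulated tab heights came out about 3 mm below the stated 53 mm, roughly the calibration error.

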